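Fit the inspection cover under the gearbox lip

ROBOT

A 6-joint arm with a two-finger parallel gripper is mounted at the origin on the work surface. World frame = base frame: x ahead of the robot, y to its left, z up, the work surface at z = 0. Lengths are in m, angles in rad, forces in N, time in s.
With the tool pointing down it reaches from about 0.425 to 0.95 m from the base axis. Payload 3.5 kg.
Tool frame: the origin (TCP) lies at the very end of the fingers, on their centre line; the grasp point (between the pads) lies 19 mm behind it; z points along the fingers, y is the line along which they close (so a half turn about z gives the same grasp; the last joint's range is limited). The gripper opens to 85 mm and grips with 20 to 120 N. Pads are 22 mm wide; open, the fingers measure 114 mm over their backs; the gripper's body (76 mm by 85 mm) begins 54 mm behind the grasp point. The pads swing forward as they close: fully open they stand 13 mm farther back than shut.
Start: joints at [-1.482, 0.286, 1.577, -0, 1.279, -0.15], TCP at [0.16, -0.656, 0.231] pointing down, gripper open.
Joint ranges: [-2.77, 2.77], [-0.9, 2.22], [0.21, 2.48], [-1.53, 4.67], [0.24, 2.81], [-2.84, 2.84]. Speed limits (rad/s): [2.79, 2.79, 3.14, 3.14, 3.14, 3.14].

INTERFACE

Orientations are given as a unit quaternion [x, y, z, w].
In Python, from workcell import arm gives the robot as it stands. The module is installed in compiled form; this text tells all that it offers.
- The arm moves only by the tool move_arm, never from a script. Its argument "rows" is one flat list of numbers, 7 for each row, row after row: the turn, a rotation vector about the world's x, y, z in degrees, then the shift along the world's x, y, z in cm, then the finger opening in cm, from 0 to 8.54. In form: [ax, ay, az, tx, ty, tz, claw, ax, ay, az, tx, ty, tz, claw, ...]. A call has 1 to 20 rows; each row is the pose to reach, as a shift and turn from the pose commanded when the call began; what a row does not reach only later rows make up. A row lasts 1/12 s, in which the tool goes at most 41.7 mm and 7.16 degrees, less where a joint would pass 70% of its speed; a pose out of reach is approached as far as the arm can. A call with a gripper value outside its range is refused whole. The fingers move at their own pace and stop on an object; "squeeze" is the grip in N (left out, the last holds). Time passes only in rows, so rows that repeat a pose let the fingers close. It gives the time, the measured TCP pose, the force, the opening and the grip force at its end, in the units of the state.
- arm.get_obs(): the state, without advancing time (a new reading comes with each control period).
- arm.grab_frame(name): name is "scene" or "top" or "wrist"; returns (picture, depth): 420x560x3 uint8, red, green, blue; 420x560 float32, m along the optical axis (not along the pixel's ray), 0 where there is no reading.
- arm.camera_params(name): a dict with "fx", "fy", "cx", "cy" (pixels), "dist_coeffs" ([k1, k2, p1, p2, k3] as OpenCV has them; the pictures are not rectified), "pose" (4x4, takes a point from camera to world coordinates); the wrist camera has in their place "T_tool_cam" (4x4, takes a point from camera to tool coordinates, whose origin is the TCP and whose axes are the flange's). Camera axes: x right, y up, looking along -z (the intrinsics and any distortion apply to the point x, -y, -z); pixel columns grow to the right and rows downward; lengths in m; the calibration is good to about 2 mm. A picture is of the moment at which its call begins: read the wrist's pose just before it. camera_params takes no time and is no camera call.
- arm.close_job(): hands the job in; it is judged then, once.
The state is a dict: "t": time; "joint_positions": joint angles; "joint_vel": joint speeds; "joint_efforts": joint torques, N m; "tool_pos": TCP position; "eef_rot": TCP orientation; "force": force on the tool from outside, world axes, zero at the start; "torque": the same for the moment, N m; "width": finger opening in m; "finger_force": force on a finger pad.
Only numpy, scipy, OpenCV 4.12 (cv2) and the standard library are available. Lean on these libraries where they do the work, as an engineer would, in place of code of your own. Each camera call takes 0.05 s, during which the arm holds its last target. There are 200 camera calls.

TASK

Close the open green gearbox with the cover that has the red grip: tuck one short end of the cover under the yellow lip, then lower the other end until the cover lies flat and fully home on the seat inside the walls, and let go. Leave the spare cover with the black grip where it is.

Things in the scene. Friction and masses are not known exactly. Their poses are not given: they have to be found in the camera images.
- cover: The cover that fits: flat green-painted metal plate 120 (x) x 80 (y) x 4 mm, about 0.18 kg, with a red grip bar upright on the middle of its top: 50 (along x) x 14 (along y) x 40 mm high, its top 44 mm above the plate's underside. Lies in one of two white trays (rims 18 mm high), left or right of the gearbox. Origin: centre of the underside, z up. Its two short ends are alike.
- housing: Open green gearbox, fixed, 150 (x) x 120 (y) mm. Origin: centre of its underside on the table, z up; -x points to the robot, within 23 degrees. Its well is centred, 134 (x) x 104 (y) mm inside; in it a flat steel seat 45 mm above the origin runs round a central cavity with gears. Tops above the origin: side walls (+-y) 53 mm, +x end wall 60 mm, yellow lip along the -x end 68 mm.
- lip (a point): Middle of the lower free edge of the yellow lip (fixed, 5 mm thick, spans the full width): x -37, y 0, z 63 mm in the housing's frame, axes the same. It overhangs the seat by 30 mm, 18 mm above it. From its edge to the +x wall is 104 mm, less than the cover's length, so the cover goes in tilted, lip end low.
- spare: Spare cover, too long for this gearbox: the same plate and bar but 150 x 80 x 4 mm and with a black grip, in the other tray. Origin: centre of its underside, z up. To be left alone.
Mind the look-alikes: they are no part of the job. What is shaped like the cover but blue or purple is not meant.

How it is judged:
By the outcome, as a careful person would: the job done as asked, in the order asked, and still so for the second after the job is handed in, with the robot touching nothing.
It also fails if it takes over 35 s, if anything falls off the work surface, if the arm or the gripper's body presses on something with over 40 N, if the wrist force passes 120 N, or if a joint passes its speed limit or range.

## Working session

There is one attempt and no reset: what is moved stays moved. The work goes in short steps, Python scripts to look and compute and a tool call to move; the robot and the scene stay as the last step left them, time stands still between calls to the robot, and variables do not carry over. Pictures are saved under pics/ and viewed, at most 10 in all, crops included, and the job is handed in when it is done.

Besides the shell and the picture viewer there is one more tool, called after ">>>" as name(argument=value, ...), one argument or row to a line, values as JSON. move_arm: Moves the arm, as the interface text tells. Its arguments: {"type":"object","properties":{"rows":{"type":"array"},"squeeze":{"type":"number"}},"required":["rows"]}

```bash
mkdir -p pics; cat > h.py <<'E'
import numpy as np, cv2
from workcell import arm
from scipy.spatial.transform import Rotation as R
def grab(name):
    o=arm.get_obs(); img,d=arm.grab_frame(name); p=arm.camera_params(name)
    if name=='wrist':
        T=np.eye(4); T[:3,:3]=R.from_quat(o['eef_rot']).as_matrix(); T[:3,3]=o['tool_pos']; T=T@np.array(p['T_tool_cam'])
    else: T=np.array(p['pose'])
    K=np.array([[p['fx'],0,p['cx']],[0,p['fy'],p['cy']],[0,0,1.]])
    h,w=d.shape; u,v=np.meshgrid(np.arange(w),np.arange(h))
    n=cv2.undistortPoints(np.stack([u,v],-1).reshape(-1,1,2).astype(float),K,np.array(p['dist_coeffs'],float)).reshape(h,w,2)
    P=np.stack([n[...,0]*d,-n[...,1]*d,-d],-1)@T[:3,:3].T+T[:3,3]
    P[d<=0]=np.nan
    return img,P
def save(n,img): cv2.imwrite('pics/'+n,img[...,::-1])
E
python3 - <<'E'
from h import *
im,P=grab('top'); save('top.png',im); np.savez('top.npz',im=im,P=P)
im2,P2=grab('scene'); np.savez('scene.npz',im=im2,P=P2); save('scene.png',im2)
print(arm.get_obs())
E
```

```text
{'t': 0.1, 'joint_positions': array([-1.48200411e+00,  2.87087526e-01,  1.57805362e+00, -1.46678254e-05,
        1.27854990e+00, -1.50003653e-01]), 'joint_vel': array([ 0.00016494, -0.00079213, -0.00306836,  0.00051533,  0.00174476,
       -0.0003439 ]), 'joint_efforts': array([ 7.38541767e-04, -4.07295012e+01, -2.93698078e+01, -1.33330500e-04,
        3.41758830e-03, -8.68306387e-06]), 'tool_pos': array([ 0.15962956, -0.65524471,  0.23006604]), 'eef_rot': array([ 9.92879731e-01,  1.19116492e-01,  2.50889505e-05, -1.04891974e-03]), 'force': array([ 0.25042938,  0.47356406, -0.7859336 ]), 'torque': array([-0.02443739,  0.01497693, -0.05201805]), 'finger_force': 0.0, 'width': 0.08570144943409568}
```

View pics/top.png

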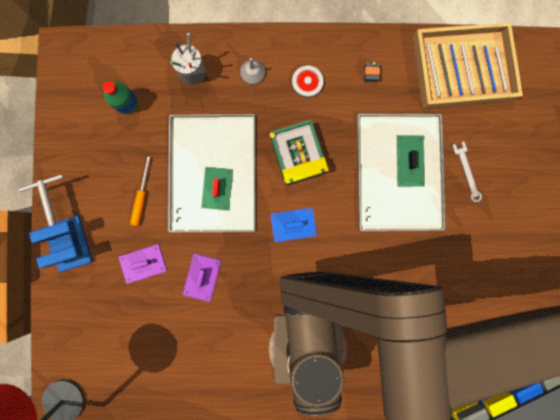

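View pics/scene.png

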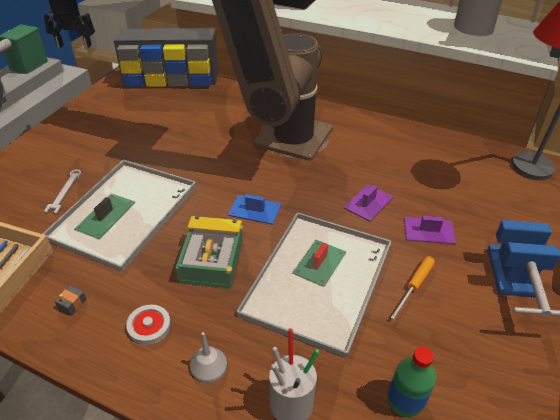

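The top view shows the red-grip cover at (217,188) in the left tray, the gearbox at (300,152) with its lip at (305,171), and the spare at (411,160). Next I measure these.

```bash
python3 - <<'E'
from h import *
def rect(m,P,t):
    p=P[m]; p=p[~np.isnan(p).any(1)]
    r=cv2.minAreaRect((p[:,:2]*1000).astype(np.float32)); print(t,len(p),'med',np.median(p,0).round(4),'rect',np.round(r[0],1),np.round(r[1],1),round(r[2],1))
for n in ['top','scene']:
    z=np.load(n+'.npz'); im=z['im'].astype(int); P=z['P']; r,g,b=im[...,0],im[...,1],im[...,2]
    x0,x1,y0,y1=(195,240,160,215) if n=='top' else (285,350,230,290)
    W=np.zeros(r.shape,bool); W[y0:y1,x0:x1]=1
    rect(W&(r>120)&(g<70)&(b<70),P,n+' red')
    green=(g>r*1.4)&(g>b*1.05)&(g>40)
    m=(W&green).astype(np.uint8); m=cv2.morphologyEx(m,cv2.MORPH_OPEN,np.ones((3,3)))>0
    rect(m,P,n+' plate')
    W[:]=0
    if n=='top': W[112:190,262:335]=1
    else: W[210:290,172:250]=1
    ye=(W&(r>150)&(g>130)&(b<90)).astype(np.uint8); ye=cv2.morphologyEx(ye,cv2.MORPH_OPEN,np.ones((3,3)))>0
    rect(ye&(P[...,2]>.06),P,n+' lip')
    rect(W&(P[...,2]>.035)&(P[...,2]<.08),P,n+' housing')
E
```

```text
top red 75 med [0.456  0.2503 0.0443] rect [455.2 252.2] [10.9 48.5] 85.5
top plate 851 med [0.4546 0.2489 0.0055] rect [456.4 252.5] [ 76.5 115.5] 84.0
top lip 585 med [0.4993 0.0051 0.067 ] rect [549.1  21.4] [143.6 120.4] 17.1
top housing 2045 med [0.5502 0.0211 0.0491] rect [552.3  23.2] [151.9 122.5] 17.2
scene red 163 med [0.4597 0.2602 0.0443] rect [457.9 256.5] [13.4 49.8] 82.9
scene plate 181 med [0.4253 0.2811 0.0081] rect [424.9 283.3] [67.  28.8] 19.5
scene lip 574 med [0.4984 0.0095 0.0693] rect [544.1  21.7] [139.3 121.6] 16.1
scene housing 2892 med [0.5484 0.0254 0.0483] rect [551.7  25.7] [155.4 124.7] 17.1
```

>>> move_arm(
  rows=[0,0,-10,40,40,2,8.5,0,0,-20,40,40,2,8.5,0,0,-20,40,40,2,8.5,0,0,-20,40,40,2,8.5,0,0,-20,40,40,2,8.5,0,0,-20,40,40,2,8.5,0,0,-20,40,40,2,8.5,0,0,-20,40,40,2,8.5,0,0,-20,40,40,2,8.5,0,0,-20,40,40,2,8.5,0,0,-20,40,40,2,8.5,0,0,-20,40,40,2,8.5,0,0,-20,40,40,2,8.5,0,0,-20,29.7,90.8,-3,8.5,0,0,-20,29.7,90.8,-3,8.5,0,0,-20,29.7,90.8,-3,8.5,0,0,-20,29.7,90.8,-3,8.5,0,0,-20,29.7,90.8,-3,8.5,0,0,-20,29.7,90.8,-3,8.5,0,0,-20,29.7,90.8,-3,8.5],
)

```text
t: 1.77
tool_pos: [0.4946, 0.0154, 0.2231]
eef_rot: [0.998, -0.055, -0.0, -0.0]
force: [1.7, -0.5, -0.1]
width: 0.085
finger_force: 0.0
```

```bash
python3 - <<'E'
from h import *
im,P=grab('wrist'); save('w1.png',im); np.savez('w1.npz',im=im,P=P)
print(arm.get_obs()['tool_pos'])
E
```

```text
[0.49251476 0.02191867 0.2218762 ]
```

View pics/w1.png

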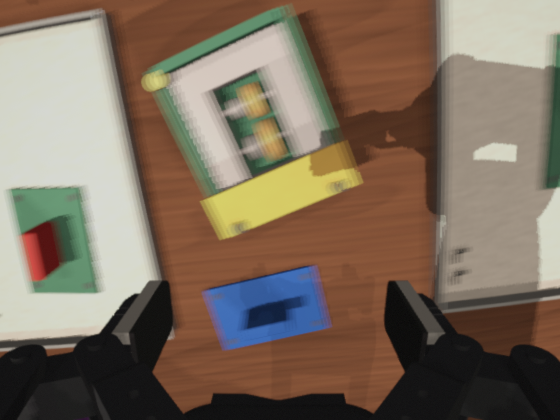

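>>> move_arm(
  rows=[0,0,0,-3.7,23.6,-2.3,8.5,0,0,0,-3.7,23.6,-2.3,8.5,0,0,0,-3.7,23.6,-2.3,8.5,0,0,0,-3.7,23.6,-2.3,8.5,0,0,0,-3.7,23.6,-2.3,8.5,0,0,0,-3.7,23.6,-2.3,8.5,0,0,0,-3.7,23.6,-2.3,8.5,0,0,0,-3.7,23.6,-2.3,8.5],
)

```text
t: 2.48
tool_pos: [0.4578, 0.2506, 0.1999]
eef_rot: [0.999, -0.053, -0.001, 0.0]
force: [-0.5, 0.4, 1.2]
width: 0.0845
finger_force: 0.0
```

```bash
python3 - <<'E'
from h import *
im,P=grab('wrist'); save('w2.png',im); np.savez('w2.npz',im=im,P=P)
o=arm.get_obs();print(o['tool_pos'],o['eef_rot'])
E
```

```text
[0.4583207  0.2495973  0.20011082] [ 9.98522352e-01 -5.43387893e-02 -4.44096688e-04  4.60627760e-04]
```

View pics/w2.png

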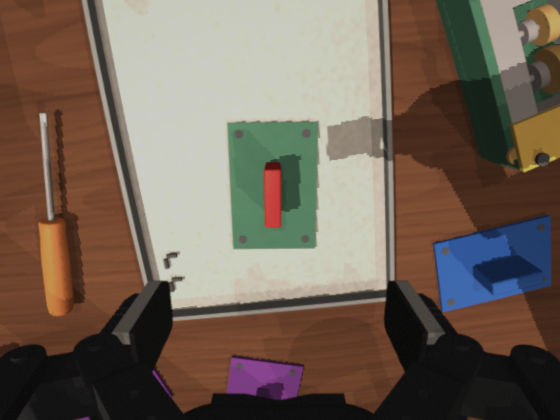

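Picture w1 shows the gearbox with its lip at (285,190). Picture w2 shows the cover at (273,185), with the bar nearly upright in the image. I'll measure both.

```bash
python3 - <<'E'
from h import *
def rect(m,P,t):
    m=cv2.morphologyEx(m.astype(np.uint8),cv2.MORPH_OPEN,np.ones((3,3)))>0
    p=P[m]; p=p[~np.isnan(p).any(1)]
    r=cv2.minAreaRect((p[:,:2]*1000).astype(np.float32)); print(t,len(p),'med',np.median(p,0).round(4),'rect',np.round(r[0],1),np.round(r[1],1),round(r[2],1))
z=np.load('w2.npz'); im=z['im'].astype(int); P=z['P']; r,g,b=im[...,0],im[...,1],im[...,2]
W=np.zeros(r.shape,bool); W[110:260,215:330]=1
rect(W&(r>120)&(g<60),P,'red'); rect(W&(r>120)&(g<60)&(P[...,2]>.041),P,'redtop')
rect(W&(g>r*1.4)&(g>40)&(P[...,2]<.012),P,'plate')
print('tray z',np.nanmedian(P[150:250,170:215,2]))
z=np.load('w1.npz'); im=z['im'].astype(int); P=z['P']; r,g,b=im[...,0],im[...,1],im[...,2]
W=np.zeros(r.shape,bool); W[0:245,135:370]=1
rect(W&(P[...,2]>.047)&(P[...,2]<.08),P,'rims'); rect(W&(P[...,2]>.035)&(P[...,2]<.08),P,'all')
rect(W&(r>150)&(g>130)&(b<90)&(P[...,2]>.064),P,'lip')
s=W&(P[...,2]>.035)&(P[...,2]<.049)&(r>120)&(b>100); rect(s,P,'seat')
E
```

```text
red 0 med [nan nan nan] rect [0. 0.] [0. 0.] 0.0
redtop 0 med [nan nan nan] rect [0. 0.] [0. 0.] 0.0
plate 8828 med [0.4632 0.253  0.0074] rect [455.8 255. ] [ 78.  118.4] 84.4
tray z 0.003375383177511182
rims 11832 med [0.5162 0.0148 0.0676] rect [551.9  24.6] [150.7 122.4] 17.2
all 23765 med [0.5564 0.0224 0.0474] rect [551.9  24.6] [150.7 122.4] 17.2
lip 353 med [ 0.5083 -0.0316  0.0685] rect [502.4   3.8] [ 35.2 111.9] 13.0
seat 10662 med [0.579  0.0357 0.0454] rect [565.8  28.3] [105.9 104.3] 17.0
  return _methods._mean(a, axis=axis, dtype=dtype,
  ret = um.true_divide(
```

>>> move_arm(
  rows=[0,0,0.5,-0.2,0.4,-4,8.5,0,0,0.5,-0.2,0.4,-8,8.5,0,0,0.5,-0.2,0.4,-12,8.5,0,0,0.5,-0.2,0.4,-15,8.5,0,0,0.5,-0.2,0.4,-17.2,8.5,0,0,0.5,-0.2,0.4,-18.3,8.5,0,0,0.5,-0.2,0.4,-18.3,8.5,0,0,0.5,-0.2,0.4,-18.3,4,0,0,0.5,-0.2,0.4,-18.3,1,0,0,0.5,-0.2,0.4,-18.3,0.5,0,0,0.5,-0.2,0.4,-18.3,0.5,0,0,0.5,-0.2,0.4,-18.3,0.5,0,0,0.5,-0.2,0.4,-18.3,0.5,0,0,0.5,-0.2,0.4,-18.3,0.5],
  squeeze=70,
)

```text
t: 3.7
tool_pos: [0.4575, 0.254, 0.0188]
eef_rot: [0.999, -0.051, 0.001, -0.0]
force: [-0.3, -1.1, 4.8]
width: 0.0129
finger_force: 70.2
```

```bash
cat > plan.py <<'E'
from h import *
H=np.array([.552,.024,0]); yaw=np.radians(17.2)
Rz=R.from_euler('z',17.2,degrees=True)
def tgt(xl,zl,th,off=(1.5,0,15.5),dy=0):
    """left lower corner (mm, housing frame), tilt deg; off = TCP in cover frame. -> tcp pos, cover rotation"""
    Rc=Rz*R.from_euler('y',-th,degrees=True)
    p=H+Rz.apply(np.array([xl,dy,zl])/1e3)+Rc.apply((np.array([60,0,0])+off)/1e3)
    return p,Rc
def rel(p,Rc,p0,Rc0):
    return np.round((Rc*Rc0.inv()).as_rotvec(degrees=True),1),np.round((p-p0)*100,2)
E
python3 - <<'E'
from plan import *
o=arm.get_obs(); p0=o['tool_pos']; Rt=R.from_quat(o['eef_rot']); print(p0)
Rc0=R.from_euler('z',-5.8,degrees=True)
for a in [(-31,100,15),(-31,52,15)]: print(a,rel(*tgt(*a),p0,Rc0))
E
```

```text
[0.4575237  0.25402529 0.01883123]
(-31, 100, 15) (array([  1.5, -15. ,  22.9]), array([ 11.78, -22.28,  11.21]))
(-31, 52, 15) (array([  1.5, -15. ,  22.9]), array([ 11.78, -22.28,   6.41]))
```

>>> move_arm(
  rows=[0,0,0,0,0,2,0.5,0,0,0,0,0,5,0.5,0,0,0,0,0,9,0.5,0,0,3,0.5,-1,12,0.5,0,-2,6,2,-4,13,0.5,0.3,-5,10,4,-7.5,13,0.5,0.6,-8,14,6,-11,13,0.5,1,-11,18,8,-14.5,13,0.5,1.3,-13,21,10,-18,13,0.5,1.5,-15,22.9,11.2,-21,12,0.5,1.5,-15,22.9,11.8,-22.3,11.2,0.5,1.5,-15,22.9,11.8,-22.3,11.2,0.5,1.5,-15,22.9,11.8,-22.3,11.2,0.5],
)

```text
t: 4.78
tool_pos: [0.5734, 0.0301, 0.128]
eef_rot: [0.981, 0.147, 0.127, -0.02]
force: [-0.5, -0.6, -3.1]
width: 0.0132
finger_force: 69.1
```

```bash
python3 - <<'E'
from plan import *
o=arm.get_obs(); print(o['tool_pos'],o['force'],o['width'])
for n in ['scene','wrist']:
    im,P=grab(n); np.savez('h_'+n+'.npz',im=im,P=P); 
    if n=='wrist': A=im
    else: B=cv2.resize(im[120:330,130:410],(560,420),interpolation=cv2.INTER_LINEAR)
save('h1.png',np.vstack([cv2.resize(A,(400,300)),cv2.resize(B,(400,300))]))
z=tgt(-31,100,15)[0]; print(z, (R.from_quat(o['eef_rot']).apply([0,0,1])), Rz.inv().apply(R.from_quat(o['eef_rot']).apply([0,0,1])))
E
```

```text
[0.57341236 0.03012434 0.1280214 ] [-0.51330797 -0.59426922 -3.127579  ] 0.013197813347469394
[0.57530186 0.03121313 0.13088922] [ 0.24311097  0.07697835 -0.96693919] [ 0.25500176  0.00164588 -0.96693919]
```

View pics/h1.png

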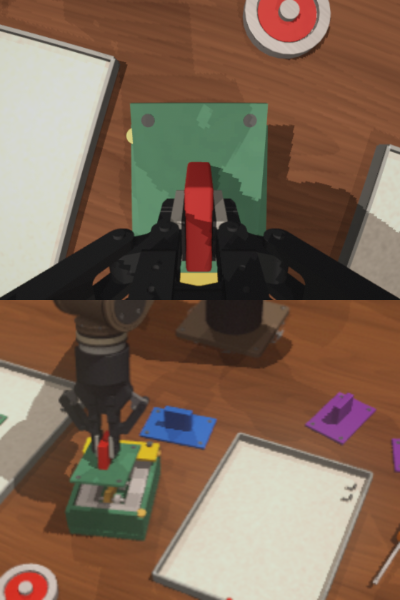

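The cover is held tilted above the gearbox with its high end away from the robot: plate at (200,170) in the upper picture and (105,465) in the lower one. I'll work out its actual pose in the grip.

```bash
python3 - <<'E'
from plan import *
o=arm.get_obs()
for n in ['h_wrist','h_scene']:
    z=np.load(n+'.npz'); im=z['im'].astype(int); P=z['P']; r,g,b=im[...,0],im[...,1],im[...,2]
    m=(g>r*1.25)&(g>35)&(P[...,2]>.085)&(P[...,2]<.16)
    m=cv2.morphologyEx(m.astype(np.uint8),cv2.MORPH_OPEN,np.ones((3,3)))>0
    q=Rz.inv().apply(P[m]-H)*1e3
    q=q[(abs(q[:,0])<110)&(abs(q[:,1])<70)]
    A=np.c_[q[:,:2],np.ones(len(q))]
    for _ in range(4):
        c=np.linalg.lstsq(A,q[:,2],rcond=None)[0]; k=abs(A@c-q[:,2])<3; A,q=A[k],q[k]
    th=np.degrees(np.arctan(c[0])); print(n,len(q),'tilt',th,'roll',np.degrees(np.arctan(c[1])))
    print('x',np.percentile(q[:,0],[.5,99.5]),'y',np.percentile(q[:,1],[1,99]),'ztop@x',[(x,round(c@[x,0,1],1)) for x in (-31,27,80)])
    f=q[q[:,0]>40]; print('rect',cv2.minAreaRect(f[:,:2].astype(np.float32)))
print('tcp in housing',Rz.inv().apply(o['tool_pos']-H)*1e3)
E
```

```text
h_wrist 24457 tilt 14.665721386239435 roll -0.02862050357918951
x [-28.33533565  81.81141096] y [-39.32529684  39.39757095] ztop@x [(-31, np.float64(103.0)), (27, np.float64(118.2)), (80, np.float64(132.0))]
rect ((61.1880989074707, -0.026874542236328125), (80.41998291015625, 42.26999282836914), 89.912353515625)
h_scene 777 tilt 14.513883240807083 roll 0.12038519087034219
x [-30.23465234  82.60077457] y [-38.83851466  39.52800556] ztop@x [(-31, np.float64(103.3)), (27, np.float64(118.3)), (80, np.float64(132.1))]
rect ((63.16642761230469, 0.17596817016601562), (81.26345825195312, 45.7542724609375), 89.56771087646484)
tcp in housing [ 23.22688853   0.66622735 129.27867699]
```

>>> move_arm(
  rows=[0,0,0,0.2,0.06,-1.5,0.5,0,0,0,0.2,0.06,-3,0.5,0,0,0,0.2,0.06,-4.2,0.5,0,0,0,0.2,0.06,-4.8,0.5,0,0,0,0.2,0.06,-4.85,0.5,0,0,0,-0.3,-0.1,-4.85,0.5,0,0,0,-0.9,-0.27,-4.9,0.5,0,0,0,-1.5,-0.46,-4.95,0.5,0,0,0,-2.0,-0.62,-4.95,0.5,0,0,0,-2.4,-0.74,-4.95,0.5,0,0,0,-2.4,-0.74,-4.95,0.5,0,0,0,-2.4,-0.74,-4.95,0.5],
)

```text
t: 5.88
tool_pos: [0.5506, 0.023, 0.0805]
eef_rot: [0.98, 0.148, 0.129, -0.019]
force: [0.1, -0.8, -2.2]
width: 0.0129
finger_force: 69.1
```

```bash
python3 - <<'E'
from plan import *
o=arm.get_obs(); tc=Rz.inv().apply(o['tool_pos']-H)*1e3
print('tcp in housing',tc,'corner est',tc-[23.23,.67,129.28]+np.array([-33,0,98.5]),o['force'])
im,P=grab('scene'); B=cv2.resize(im[180:320,140:300],(640,560),interpolation=cv2.INTER_CUBIC); save('h2.png',B)
# flat pose from here: pivot on low corner to (-60,44.5)
t=np.radians(14.6); off=tc-(tc-[23.23,.67,129.28]+np.array([-33,0.67,98.5]))
c0=tc-off; print('off',off)
for th,zl in [(10,48),(5,46.5),(0,45)]:
    d=14.6-th; a=np.radians(d); Rr=R.from_euler('y',d,degrees=True)
    n=np.array([-59,c0[1],zl])+Rr.apply(off)
    print(th,'rot',Rz.apply([0,d,0]).round(2),'shift cm',(Rz.apply(n-tc)/10).round(2))
E
```

```text
tcp in housing [-1.67119219 -0.56464984 80.49090846] corner est [-57.90119219  -1.23464984  49.71090846] [ 0.05369257 -0.81263347 -2.22035439]
off [56.23  0.   30.78]
10 rot [-1.36  4.39  0.  ] shift cm [ 0.11  0.04 -0.63]
5 rot [-2.84  9.17  0.  ] shift cm [ 0.31  0.1  -1.3 ]
0 rot [-4.32 13.95  0.  ] shift cm [ 0.46  0.14 -1.99]
```

View pics/h2.png

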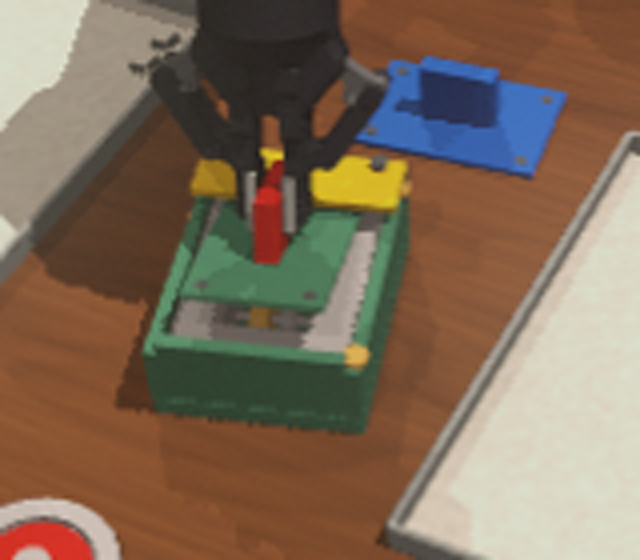

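The near end of the plate is under the yellow lip, which sits at (370,185), and the far end at (255,300) is inside the walls. Now I lower the far end.

>>> move_arm(
  rows=[-0.7,2.2,0,0.05,0.02,-0.3,0.5,-1.4,4.4,0,0.11,0.04,-0.63,0.5,-2.1,6.8,0,0.2,0.07,-0.95,0.5,-2.85,9.2,0,0.3,0.1,-1.3,0.5,-3.6,11.6,0,0.38,0.12,-1.65,0.5,-4.3,13.9,0,0.46,0.14,-1.93,0.5,-4.3,13.9,0,0.46,0.14,-1.93,0.5,-4.3,13.9,0,0.46,0.14,-1.93,0.5],
)

```text
t: 6.6
tool_pos: [0.5566, 0.0246, 0.0613]
eef_rot: [0.989, 0.15, 0.005, -0.001]
force: [0.5, -0.2, -0.7]
width: 0.013
finger_force: 69.5
```

```bash
cat > fit.py <<'E'
from plan import *
o=arm.get_obs(); print(o['tool_pos'],o['force'],o['torque'],o['width'],o['t'])
def fit(n):
    im,P=grab(n); I=im.astype(int); r,g,b=I[...,0],I[...,1],I[...,2]
    q=Rz.inv().apply((P-H).reshape(-1,3)).reshape(P.shape)*1e3
    with np.errstate(invalid='ignore'):
        m=(g>r*1.25)&(g>35)&(q[...,2]>40)&(q[...,2]<62)&(abs(q[...,0])<66)&(q[...,0]>-36)&(abs(q[...,1])<46)
    m=cv2.morphologyEx(m.astype(np.uint8),cv2.MORPH_OPEN,np.ones((3,3)))>0
    q=q[m]; A=np.c_[q[:,:2],np.ones(len(q))]
    for _ in range(4):
        c=np.linalg.lstsq(A,q[:,2],rcond=None)[0]; k=abs(A@c-q[:,2])<2; A,q=A[k],q[k]
    print(n,len(q),'tilt/roll',np.degrees(np.arctan(c[:2])).round(2),'xmax',np.percentile(q[:,0],99.5),'y',np.percentile(q[:,1],[1,99]),'ztop c',c[2].round(2))
    return im
E
python3 - <<'E'
from fit import *
fit('wrist'); fit('scene')
E
```

```text
[0.55664571 0.02463726 0.06133066] [ 0.49097508 -0.1617774  -0.69344393] [-0.01696779 -0.04582908  0.01692025] 0.013017278675941534 6.6
wrist 23994 tilt/roll [ 0.39 -0.08] xmax 62.49267424830736 y [-40.0718619   38.25198743] ztop c 49.95
scene 600 tilt/roll [0.46 0.33] xmax 58.659118596615066 y [-39.57257079  38.83854157] ztop c 50.42
```

>>> move_arm(
  rows=[-0.1,0.4,0,0,0,-0.1,0.5,-0.1,0.4,0,0,0,-0.15,0.5,-0.1,0.4,0,0,0,-0.2,0.5,-0.1,0.4,0,0,0,-0.2,0.5],
)

```text
t: 7.03
tool_pos: [0.5555, 0.0245, 0.0608]
eef_rot: [0.989, 0.15, 0.0, -0.0]
force: [-3.6, -0.0, 7.7]
width: 0.0131
finger_force: 70.7
```

It is seated, with about 8 N of contact. Now I let go and retreat.

>>> move_arm(
  rows=[0,0,0,0,0,0,2,0,0,0,0,0,0,3.5,0,0,0,0,0,0,4,0,0,0,0,0,0,4,0,0,0,0,0,1,4,0,0,0,0,0,3,4,0,0,0,0,0,6,4,0,0,0,0,0,10,4,0,0,0,0,0,14,4,0,0,0,0,0,16,4,0,0,0,0,0,16,4],
)

```text
t: 7.95
tool_pos: [0.5588, 0.0242, 0.227]
eef_rot: [0.989, 0.15, 0.007, 0.002]
force: [0.0, -0.1, 0.4]
width: 0.04
finger_force: 0.0
```

```bash
python3 - <<'E'
from fit import *
A=fit('wrist'); B=fit('scene')
save('end.png',np.vstack([cv2.resize(A,(400,300)),cv2.resize(B[180:320,140:300],(400,300))]))
E
```

```text
[0.55877061 0.02418994 0.22697767] [ 0.04101648 -0.07760352  0.42162659] [ 0.02299999 -0.04265681  0.02486722] 0.039982241001737515 7.95
wrist 8033 tilt/roll [-0.1  -0.08] xmax 60.118729573808956 y [-39.43427588  37.92040614] ztop c 49.49
scene 636 tilt/roll [-0.01  0.31] xmax 56.98639797559351 y [-38.9430841   38.64034453] ztop c 50.06
```

View pics/end.png

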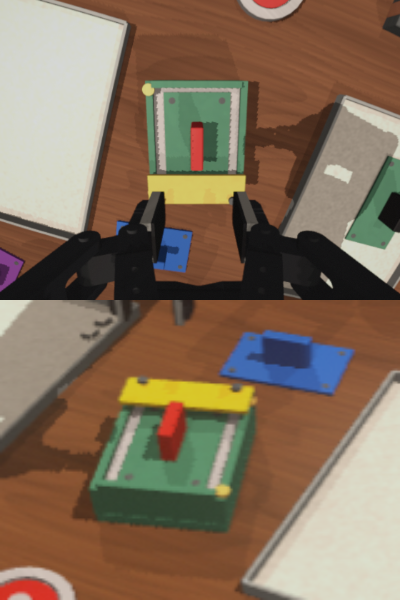

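The end pictures show the cover flat inside the walls (upper (200,130), lower (170,440)), its near end under the lip, with zero tilt and its top at about 49.5 mm, as expected when home.

```bash
python3 -c "from workcell import arm; print(arm.close_job())"
```

```text
the job is handed in; nothing more can be done
None
```

The red-grip cover is tucked under the yellow lip and lies flat on the seat to within my roughly 1 mm camera reading; the gripper let go and backed off, the spare was left alone, and I handed the job in at about 8 s.

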